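# Square up the folding tier's side with an assembly square

### The arm

A 6-joint arm with a two-finger parallel gripper is mounted at the origin on the work surface. World frame = base frame: x ahead of the robot, y to its left, z up, the work surface at z = 0. Lengths are in mm, angles in degrees, forces in N, time in s.
With the tool pointing down it reaches from about 300 to 850 mm from the base axis. Payload 4.2 kg.
Tool frame: the origin (TCP) lies midway between the tips of the shut fingers; the grasp point (between the pads) lies 19 mm behind it (env.grasp_offset is the distance from the TCP to the grasp point, in mm); z points along the fingers, y is the line along which they close (so a half turn about z gives the same grasp; the last joint's range is limited). The gripper opens to 91 mm and grips with 3 to 60 N. Pads are 32 mm wide; open, the fingers measure 118 mm over their backs; the gripper's body (76 mm by 178 mm) begins 60 mm behind the grasp point.
Start: joints at [65.661, 18.312, 89.639, -0, 72.044, -1.146], TCP at [226.459, 528.545, 213.976] pointing down, gripper open.
Joint ranges: [-177.97, 177.97], [-48.28, 115.42], [12.27, 149.76], [-77.06, 257.06], [2.81, 150.46], [-146.56, 146.56]. Speed limits (degrees/s): [147.25, 147.25, 180, 180, 180, 180].

### API

Orientations are given as [roll, pitch, yaw] about the fixed x, y, z axes, in that order (R = Rz(yaw) Ry(pitch) Rx(roll)).
In Python, from workcell import env, optics gives the robot as it stands. The module is installed in compiled form; this text tells all that it offers.
- The arm moves only by the tool send_rows, never from a script. Its argument "targets" is a list that holds one entry, the list of rows, each a list of 7 numbers: the turn, a rotation vector about the world's x, y, z scaled (see below), then the shift along the world's x, y, z scaled (see below), then the closure, from -1 (fully open) to 1 (shut). In form: [[[rx, ry, rz, x, y, z, gripper], ...]]. A call has 1 to 12 rows; each row shifts and turns the commanded pose from where the row before left it; what a row does not reach is not made up. The controller multiplies each number of a shift by 0.2 m and each number of a turn by pi/2 rad. A row lasts 1/10 s, in which the tool goes at most 50 mm and 8.59 degrees, less where a joint would pass 70% of its speed; a pose out of reach is approached as far as the arm can. A call with a number of a shift or a turn outside -1 to 1 is refused whole. A call with a gripper value outside its range is refused whole. The fingers move at their own pace and stop on an object; "grip_force" is the grip in N (left out, the last holds). Time passes only in rows, so rows that do not move let the fingers close. It gives the time, the measured TCP pose, the force, the opening and the grip force at its end, in the units of the state.
- env.state(): the state, without advancing time (a new reading comes with each control period).
- optics.grab_frame(name): name is "scene" or "top" or "wrist"; returns (picture, depth): 384x512x3 uint8, red, green, blue; 384x512 float32, mm along the optical axis (not along the pixel's ray), 0 where there is no reading.
- optics.camera_info(name): a dict with "camera_matrix" (3x3 intrinsics, pixels), "k1" (the pictures are not rectified: a ray, as slopes to the right and down, at radius r is drawn at 1 + k1 r^2 times it, then the intrinsics apply), "R" (3x3) and "t" (3): a world point X has camera coordinates R X + t; the wrist camera has in their place "mount" (4x4, takes a point from camera to tool coordinates, whose origin is the TCP and whose axes are the flange's). Camera axes: x right, y down, z forward; pixel columns grow to the right and rows downward; lengths in mm; the calibration is good to about 2 mm. A picture is of the moment at which its call begins: read the wrist's pose just before it. camera_info takes no time and is no camera call.
- env.job_done(): hands the job in; it is judged then, once.
Trained networks look in the newest picture that a camera, given by its name, has taken for a name from the list of things; names that differ only in an ending like _2 or _b are one class to them, and where a whole thing is asked for, a point or a joint stands for the part that bears it (a point fixed in the world has none). Each returns a list of dicts, best first, with "conf" (0 to 1); they miss things now and then, are a little off and sometimes report something else, mostly with a low value. They report only what shows in the picture. A call takes as long as a camera call. They do not tell look-alikes from the thing itself.
- optics.silhouettes(camera, name): "mask" (384x512 bool, what is visible of it) and "at" ([column, row] in pixels, amid what is visible of it).
- optics.place_of(camera, name): "at" ([column, row] in pixels: a listed point, or the origin of a listed thing).
The state is a dict: "time_s": time; "qpos": joint angles; "qvel": joint speeds; "effort": joint torques, N m; "ee_pos": TCP position; "ee_rot": TCP orientation; "force": force on the tool from outside, world axes, zero at the start; "torque": the same for the moment, N m; "gripper_width": finger opening in mm; "gripper_force": force on a finger pad.
Only numpy, scipy, OpenCV 4.12 (cv2) and the standard library are available. Lean on these libraries where they do the work, as an engineer would, in place of code of your own. Each camera call takes 0.05 s, during which the arm holds its last target. There are 200 camera calls.

### The job

The hinged left side of the white folding tier leans inward: pick the aluminium assembly square up by its black grip and press it gently into the tier's inside corner, one leg on the back plate, so that the other leg swings the side out until both legs lie flush with no gap, and keep it pressed lightly on both faces for two seconds. Then lay the square flat back on the cork mat and let go, leaving the side standing square to the back. Move the side only with the square, never press hard, and leave the coasters, pencil case and lamp base where they are.

Things in the scene. Friction and masses are not known exactly. Their poses are not given: they have to be found in the camera images.
- square_grip (a point): Loose flat L-shaped aluminium square, about 250 g; this point is on the centre line of its black upright grip, 48 mm above the underside. Grip block 20 (x) by 50 (y) mm, top at 72 mm: grasp from above, closing along x. x points to the first leg's outer face (plane x = +50, from y = -70 to +40 mm), y to the second's (plane y = +50, x = -70 to +40 mm). Legs 30 wide, 20 high.
- square_vertex (a point): Where the planes of the square's two outer faces meet: +50 mm x, +50 mm y from the grip point, 10 mm above the underside (mid-height of the legs). The metal is notched 10 mm there. Axes as the grip point. A 70 x 70 mm web, 12 mm thick, lies under the grip.
- corner (a point): Nominal inside corner of the white sheet-metal tier, level with the top of its fixed 10 mm deck (240 x 320 mm). x points outward through the back plate, y outward through the left side when square, z up. Back plate and left side are one unit fixed in slots with play: the real corner lies up to 8 mm off this point in x and in y (axes parallel), unmeasured, so find both faces by touch.
- deck (a point): Centre of the upper surface of the tier's deck, axes as the corner, which is at +100 mm x, +145 mm y from here. The fixed back plate's inner face runs 280 mm from the corner towards -y, 66 mm tall; the left side reaches 182 mm from the corner, 64 mm tall. Press each face with 4 to 10 N; over 16 N the sheet is bent.
- left_side (a joint): Hinge of the left side, rad: 0 when square to the back plate, positive when leaning in over the deck. Stiff (friction 0.25 N m: about 2 N swings it at 120 mm from the hinge), stays where left. No stop at 0: a square held askew pushes it too far. Once the leg lies flush along it, resistance rises sharply, as the leg then bears near the hinge too.
- mat_top (a point): Centre of the upper surface of the fixed cork mat, 200 x 200 mm, 4 mm thick, on which the square lies at the start.
- coaster_a: Lower of two stacked white ceramic coasters, 90 mm across and 8 mm thick, on the deck towards the right; origin at the centre of the underside. Leave alone.
- coaster_b: Upper coaster, same size. Leave alone.
- pencil_case: Grey plastic pencil case, 75 x 200 mm, 35 mm high, origin at the centre of its underside. Leave alone.
- lamp_base: Aluminium lamp base, disc of 120 mm with a 24 mm stem, 75 mm high, origin at the centre of its underside. Leave alone.
Things that resemble listed ones, but are neither listed nor needed, are in the scene too. Leave any blue or pink look-alike of the part that bears square_grip alone.

How it is judged (in metres and radians):
On the way, in this order (a step that is already met when the one before it is completed fails the run):
1. the square is lifted in the gripper (contact force between the fingers and square above 1 N and height (world z) of square_grip above 0.07 m), for 0.2 s.
2. the held square bears on the back plate and on the left side with more than 3 N each, both legs flush (within 0.022 rad), its vertex in the corner (within 6 mm), for 1 s (contact force between the fingers and square above 1 N and contact force between square and back_plate above 3 N and contact force between square and left_side above 3 N and angle between the x axis of square_grip and the x axis of back_plate, either way round below 0.022 rad and angle between the y axis of square_grip and the y axis of side_face, either way round below 0.022 rad and horizontal distance between square_vertex and back_plate below 0.006 m), for 1 s.
At the end, for the whole second after the job is handed in: The left side stands square to the back within 0.025 rad; the square lies flat and still on the cork mat, its grip within 60 mm of the mat's centre (value of joint left_side between -0.025 and 0.025 rad and horizontal distance between square_grip and mat_top below 0.06 m and z of square_grip in the frame of mat_top between 0.044 and 0.052 m and angle between square_grip's own z axis and vertical below 0.05 rad and linear speed of square below 0.01 m/s); the robot touches nothing.
It fails at once if the square presses on the back plate with more than 16 N (contact force between square and back_plate above 16 N).
It fails at once if the square presses on the left side with more than 16 N (contact force between square and left_side above 16 N).
It fails at once if the robot itself pushes the left side (contact force between any of the fingers, the arm and left_side above 0.5 N).
It fails at once if a coaster, the pencil case or the lamp base is moved more than 20 mm (distance of any of pencil_case, coaster_a, coaster_b, lamp_base from where it was at the start of the episode above 0.02 m).
It also fails if it takes over 72 s, if anything falls off the work surface, if the arm or the gripper's body presses on something with over 40 N, if the wrist force passes 120 N, or if a joint passes its speed limit or range.

## Working session

There is one attempt and no reset: what is moved stays moved. The work goes in short steps, Python scripts to look and compute and a tool call to move; the robot and the scene stay as the last step left them, time stands still between calls to the robot, and variables do not carry over. Pictures are saved under pics/ and viewed, at most 10 in all, crops included, and the job is handed in when it is done.

Besides the shell and the picture viewer there is one more tool, called after ">>>" as a command line: name --argument value ..., lists and objects as JSON in quotes. send_rows: Moves the arm, as the interface text tells. Its arguments: {"type":"object","properties":{"targets":{"type":"array"},"grip_force":{"type":"number"}},"required":["targets"]}

```bash
mkdir -p pics; cat > h.py <<'E'
import numpy as np, cv2
from workcell import env, optics
from scipy.spatial.transform import Rotation as Ro
def pose(cam, st=None):
    c=optics.camera_info(cam)
    if 'R' in c and cam!='wrist': return np.array(c['camera_matrix']),c['k1'],np.array(c['R']),np.array(c['t'])
    st=st or env.state(); M=np.array(c['mount'])
    Rt=Ro.from_euler('xyz',st['ee_rot'],degrees=True).as_matrix()
    Rw=Rt@M[:3,:3]; tw=Rt@M[:3,3]+np.array(st['ee_pos'])
    return np.array(c['camera_matrix']),c['k1'],Rw.T,-Rw.T@tw
def ray(P,uv):
    K,k1,R,t=P
    s=cv2.undistortPoints(np.array([[uv]],float),K,np.array([k1,0,0,0,0.]))[0,0]
    d=R.T@np.array([s[0],s[1],1]); return -R.T@t,d
def at_z(P,uv,z):
    o,d=ray(P,uv); return o+d*(z-o[2])/d[2]
def tri(rs):
    A=0;b=0
    for o,d in rs:
        d=d/np.linalg.norm(d);m=np.eye(3)-np.outer(d,d);A=A+m;b=b+m@o
    return np.linalg.solve(A,b)
def proj(P,X):
    K,k1,R,t=P; p=R@np.array(X)+t; s=p[:2]/p[2]; s=s*(1+k1*(s@s)); return K[:2,:2]@s+K[:2,2]
E
python3 - <<'E'
from h import *
print(env.state())
ims=[]
for c in ['scene','top','wrist']:
    P=pose(c); im,d=optics.grab_frame(c); np.savez('f_'+c,im=im,d=d); ims.append(im)
    print(c, 'campos',(-P[2].T@P[3]).round())
    for n in ['square_grip','square_vertex','corner','deck','mat_top','coaster_a','pencil_case','lamp_base']:
        r=optics.place_of(c,n); print(n,[(np.round(q['at'],1).tolist(),round(q['conf'],2), [at_z(P,q['at'],z).round()[:2].tolist() for z in (10,50)]) for q in r[:4]])
for c,im in zip('stw',ims): cv2.imwrite(f'pics/{c}0.png',im[...,::-1])
E
```

```text
{'time_s': 0.0, 'qpos': array([ 6.56596345e+01,  1.83524260e+01,  8.97063967e+01, -5.38044453e-04,
        7.20431538e+01, -1.14507165e+00]), 'qvel': array([ 0.06682479,  0.04828626, -0.00791228, -0.03929531, -0.07853252,
        0.03778968]), 'effort': array([ 2.44275807e-04, -4.12473679e+01, -2.31967413e+01,  7.27327424e-02,
        4.59038280e-02, -1.38846676e-04]), 'ee_pos': array([226.26077368, 528.06699305, 213.11247223]), 'ee_rot': array([-1.79898034e+02, -1.52645241e-03,  1.56804871e+02]), 'force': array([0.65635601, 0.28946466, 0.15444342]), 'torque': array([-0.01766466,  0.06445041, -0.00097815]), 'gripper_force': 0.0, 'gripper_width': 91.24601379193265}
scene campos [1418.  411.  749.]
square_grip [([181.0, 174.3], 0.95, [[426.0, -288.0], [480.0, -251.0]]), ([133.2, 149.0], 0.72, [[342.0, -566.0], [401.0, -513.0]]), ([212.0, 142.0], 0.67, [[156.0, -308.0], [225.0, -269.0]])]
square_vertex [([126.4, 151.4], 0.9, [[370.0, -578.0], [427.0, -524.0]]), ([200.9, 156.0], 0.69, [[279.0, -291.0], [340.0, -253.0]]), ([196.5, 187.1], 0.66, [[475.0, -196.0], [526.0, -163.0]])]
corner 
[... 829 characters left out ...]
9], 0.56, [[385.0, -568.0], [383.0, -549.0]])]
corner [([153.0, 165.3], 0.85, [[614.0, 348.0], [605.0, 338.0]])]
deck [([201.7, 191.7], 0.78, [[528.0, 185.0], [522.0, 180.0]])]
mat_top [([341.1, 214.1], 0.96, [[461.0, -266.0], [456.0, -257.0]])]
coaster_a [([231.9, 206.5], 0.63, [[481.0, 87.0], [476.0, 85.0]]), ([229.5, 205.6], 0.38, [[484.0, 94.0], [479.0, 92.0]])]
pencil_case [([305.9, 119.9], 0.61, [[776.0, -154.0], [762.0, -149.0]]), ([115.5, 187.2], 0.24, [[540.0, 469.0], [533.0, 455.0]])]
lamp_base [([112.5, 185.1], 0.83, [[547.0, 480.0], [540.0, 465.0]])]
wrist campos [157. 558. 385.]
square_grip []
square_vertex []
corner []
deck []
mat_top []
coaster_a []
pencil_case []
lamp_base []
```

View pics/s0.png

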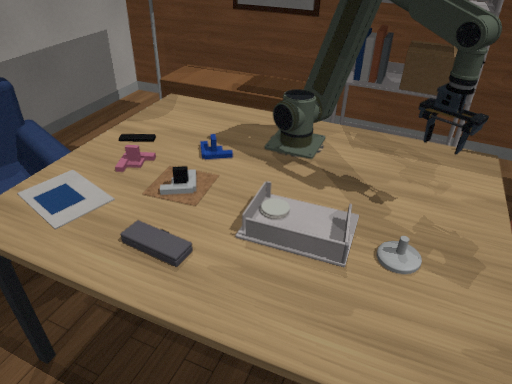

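View pics/t0.png

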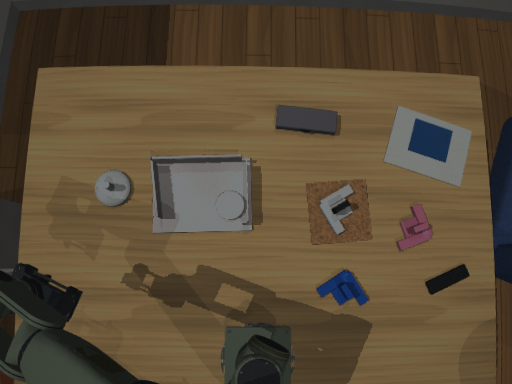

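The aluminium square is on the cork mat, at scene (179,180) and top (337,208). The look-alikes are the pink one at top (415,230) and the blue one at top (343,287). Only the one on the mat is aluminium with a black grip, so that's the target. The tier is at top (202,194), with its hinged side on the left, near column 155.

```bash
python3 - <<'E'
from h import *
c=optics.camera_info('wrist'); print(np.round(c['mount'],3), c['camera_matrix'],c['k1'])
im=np.load('f_top.npz')['im']
a=cv2.resize(im[165:255,295:385],(480,480),interpolation=cv2.INTER_CUBIC); b=cv2.resize(im[140:245,135:265],None,fx=480/105,fy=480/105,interpolation=cv2.INTER_CUBIC)[:, :320]
cv2.imwrite('pics/crop1.png',np.hstack([a,b])[...,::-1])
E
```

```text
[[ 0.00000e+00 -9.63000e-01 -2.68000e-01  7.59140e+01]
 [ 1.00000e+00  0.00000e+00 -1.00000e-03 -3.61000e-01]
 [ 1.00000e-03 -2.68000e-01  9.63000e-01 -1.71391e+02]
 [ 0.00000e+00  0.00000e+00  0.00000e+00  1.00000e+00]] [[293.01425746   0.         249.9724278 ]
 [  0.         293.01425746 188.69426879]
 [  0.           0.           1.        ]] -0.06638855913353706
```

View pics/crop1.png

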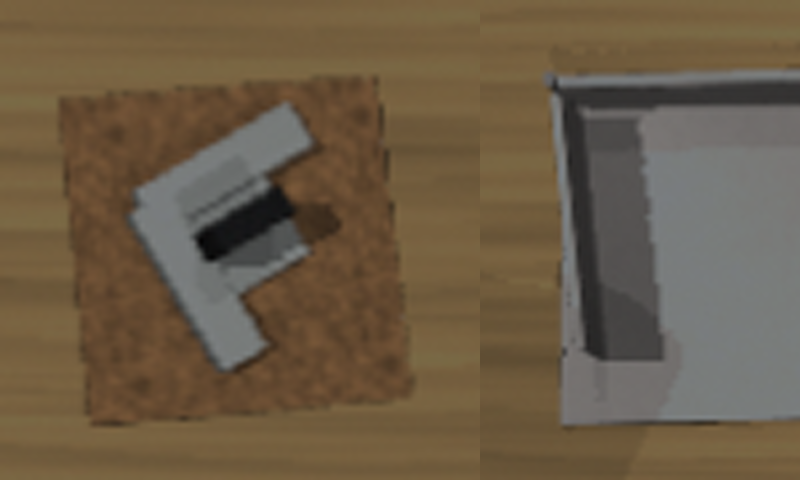

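Confirmed: silver square, black grip, and the notched vertex on the left at crop (135,210). The crop also shows the tier's left side leaning inward. Next I'll look at the tier with the wrist camera.

>>> send_rows --targets '[[[0,0,-0.0582,0.13,-0.1125,0.02,-1],[0,0,-0.0582,0.13,-0.1125,0.02,-1],[0,0,-0.0582,0.13,-0.1125,0.02,-1],[0,0,-0.0582,0.13,-0.1125,0.02,-1],[0,0,-0.0582,0.13,-0.1125,0.02,-1],[0,0,-0.0582,0.13,-0.1125,0.02,-1],[0,0,-0.0582,0.13,-0.1125,0.02,-1],[0,0,-0.0582,0.13,-0.1125,0.02,-1],[0,0,-0.0582,0.13,-0.1125,0.02,-1],[0,0,-0.0582,0.13,-0.1125,0.02,-1],[0,0,-0.0582,0.13,-0.1125,0.02,-1],[0,0,-0.0582,0.13,-0.1125,0.02,-1]]]'

```text
time_s: 2.55
ee_pos: [539.4, 257.5, 262.2]
ee_rot: [180.0, -0.0, 93.7]
force: [0.2, 0.9, 0.2]
gripper_width: 91.4
gripper_force: 0.0
```

>>> send_rows --targets '[[[0,0,0,0,0,0,-1],[0,0,0,0,0,0,-1]]]'

```text
time_s: 2.75
ee_pos: [538.6, 258.2, 261.7]
ee_rot: [-180.0, -0.0, 93.9]
force: [-1.2, 1.1, -1.1]
gripper_width: 91.2
gripper_force: 0.0
```

```bash
python3 - <<'E'
from h import *
s=env.state(); P=pose('wrist',s); im,d=optics.grab_frame('wrist'); np.savez('f_tier',im=im,d=d,p=s['ee_pos'],r=s['ee_rot'])
print(s['time_s'],s['ee_pos'],s['ee_rot'],s['force'])
T=pose('top')
for n in ['corner','deck','left_side','coaster_a','coaster_b']:
    r=optics.place_of('wrist',n); print(n,[(np.round(q['at'],1).tolist(),round(q['conf'],2), at_z(P,q['at'],10).round(1)) for q in r[:3]])
print(d[::48,::64])
cv2.imwrite('pics/w1.png',im[...,::-1])
E
```

```text
2.75 [538.61514726 258.17338514 261.72834388] [-1.79962572e+02 -1.85686757e-02  9.39063323e+01] [-1.18499867  1.12682886 -1.137705  ]
corner [([307.5, 109.7], 0.94, array([613.6, 336. ,  10. ]))]
deck [([230.3, 207.5], 0.62, array([512.9, 183.8,  10. ]))]Traceback (most recent call last):
  File "<stdin>", line 6, in <module>
ValueError: it knows: coaster, corner, deck, lamp_base, mat_top, pencil_case, square_grip, square_vertex
```

```bash
python3 - <<'E'
from h import *
f=np.load('f_tier.npz'); im,d=f['im'],f['d']; P=pose('wrist',dict(ee_pos=f['p'],ee_rot=f['r']))
cv2.imwrite('pics/w1.png',im[...,::-1])
K,k1,R,t=P
v,u=np.mgrid[:384,:512]; s=cv2.undistortPoints(np.stack([u,v],-1).reshape(-1,1,2).astype(float),K,np.array([k1,0,0,0,0.]))[:,0]
X=np.c_[s,np.ones(len(s))]*d.reshape(-1,1); W=(X-t)@R; W[d.ravel()==0]=np.nan; np.save('W',W.reshape(384,512,3))
for a in [(30,30),(200,250),(150,280),(207,230)]: print(a,W.reshape(384,512,3)[a])
z=W[:,2]; m=(W[:,0]>380)&(W[:,0]<680)&(W[:,1]>0)&(W[:,1]<400)
h,e=np.histogram(z[m],bins=np.arange(-5,90,2.5)); print(list(zip(e,h)))
E
```

```text
(30, 30) [215.69322613 423.6730127    1.32629902]
(200, 250) [542.10915006 198.06735481  10.74658126]
(150, 280) [580.20222124 276.72209103  10.76501734]
(207, 230) [512.45398666 184.75314175  10.64129777]
[(np.float64(-5.0), np.int64(3)), (np.float64(-2.5), np.int64(2884)), (np.float64(0.0), np.int64(9285)), (np.float64(2.5), np.int64(173)), (np.float64(5.0), np.int64(2)), (np.float64(7.5), np.int64(4871)), (np.float64(10.0), np.int64(16838)), (np.float64(12.5), np.int64(422)), (np.float64(15.0), np.int64(166)), (np.float64(17.5), np.int64(184)), (np.float64(20.0), np.int64(201)), (np.float64(22.5), np.int64(229)), (np.float64(25.0), np.int64(880)), (np.float64(27.5), np.int64(298)), (np.float64(30.0), np.int64(190)), (np.float64(32.5), np.int64(183)), (np.float64(35.0), np.int64(177)), (np.float64(37.5), np.int64(194)), (np.float64(40.0), np.int64(186)), (np.float64(42.5), np.int64(187)), (np.float64(45.0), np.int64(214)), (np.float64(47.5), np.int64(193)), (np.float64(50.0), np.int64(208)), (np.float64(52.5), np.int64(216)), (np.float64(55.0), np.int64(175)), (np.float64(57.5), np.int64(168)), (np.float64(60.0), np.int64(152)), (np.float64(62.5), np.int64(163)), (np.float64(65.0), np.int64(154)), (np.float64(67.5), np.int64(205)), (np.float64(70.0), np.int64(275)), (np.float64(72.5), np.int64(828)), (np.float64(75.0), np.int64(1233)), (np.float64(77.5), np.int64(101)), (np.float64(80.0), np.int64(0)), (np.float64(82.5), np.int64(0)), (np.float64(85.0), np.int64(0))]
```

View pics/w1.png

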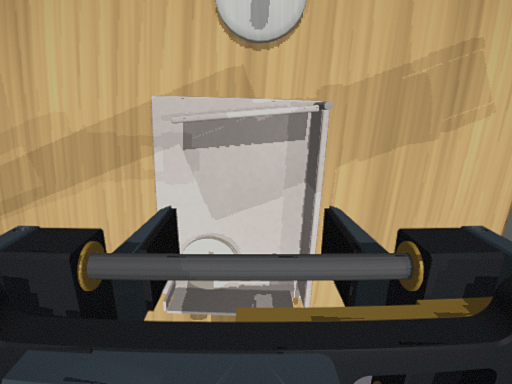

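The back plate is on the right at columns 305–328. The left side leans in, from the corner at (320,105) to its free end at (172,120). I'll fit both faces from the depth.

```bash
python3 - <<'E'
from h import *
W=np.load('W.npy'); w=W[80:300].reshape(-1,3); w=w[~np.isnan(w[:,0])]
def line(p,name):
    for _ in range(6):
        vx,vy,x0,y0=cv2.fitLine(p[:,:2].astype(np.float32),cv2.DIST_HUBER,0,.01,.01).ravel()
        r=(p[:,:2]-[x0,y0])@[-vy,vx]; p=p[abs(r)<max(2*np.median(abs(r)),0.7)]
    print(name,len(p),'dir',np.degrees(np.arctan2(vy,vx)).round(2),'pt',x0.round(1),y0.round(1),'sd',r.std().round(2),'ext',p.min(0).round(),p.max(0).round()); return np.array([vx,vy]),np.array([x0,y0])
bx=(w[:,0]>560)&(w[:,0]<660)&(w[:,1]<325)&(w[:,1]>100)
line(w[bx&(w[:,2]>18)&(w[:,2]<66)],'back face')
line(w[bx&(w[:,2]>73)],'back top')
sx=(w[:,1]>300)&(w[:,0]<595)&(w[:,0]>400)
line(w[sx&(w[:,2]>18)&(w[:,2]<66)],'side face')
line(w[sx&(w[:,2]>70)],'side top')
# deck edges
dk=(abs(W[...,2]-10.3)<2.5)
rows=[]
for v in range(115,200):
    c=np.where(dk[v,140:300])[0]
    if len(c): rows.append(W[v,140+c[0]])
line(np.array(rows),'deck left-end edge (min x)')
cols=[]
for u in range(165,300):
    c=np.where(dk[85:130,u])[0]
    if len(c): cols.append(W[85+c[0],u])
line(np.array(cols),'deck y+ edge')
E
```

```text
back face 1025 dir -87.94 pt 622.6 233.5 sd 0.2 ext [619. 121.  18.] [627. 325.  66.]
back top 4464 dir 89.54 pt 585.2 280.4 sd 1.34 ext [583. 244. 262.] [587. 300. 366.]Traceback (most recent call last):
  File "<stdin>", line 12, in <module>
  File "<stdin>", line 5, in line
cv2.error: OpenCV(4.12.0) /io/opencv/modules/imgproc/src/linefit.cpp:50: error: (-215:Assertion failed) count > 0 in function 'fitLine2D_wods'
```

```bash
python3 - <<'E'
from h import *
W=np.load('W.npy'); w=W[80:300].reshape(-1,3); w=w[~np.isnan(w[:,0])]
def line(p,name):
    if len(p)<5: print(name,len(p)); return
    for _ in range(6):
        vx,vy,x0,y0=cv2.fitLine(p[:,:2].astype(np.float32),cv2.DIST_HUBER,0,.01,.01).ravel()
        r=(p[:,:2]-[x0,y0])@[-vy,vx]; p=p[abs(r)<max(2*np.median(abs(r)),0.7)]
    print(name,len(p),'dir',np.degrees(np.arctan2(vy,vx)).round(2),'pt',x0.round(1),y0.round(1),'sd',r.std().round(2),'ext',p.min(0).round(),p.max(0).round())
bx=(w[:,0]>600)&(w[:,0]<660)&(w[:,1]<325)&(w[:,1]>100)
for a in (18,40,55): line(w[bx&(w[:,2]>a)&(w[:,2]<a+12)],'back face %d'%a)
line(w[bx&(w[:,2]>72)&(w[:,2]<85)],'back top')
sx=(w[:,1]>290)&(w[:,0]<610)&(w[:,0]>400)
line(w[sx&(w[:,2]>18)&(w[:,2]<66)],'side face')
line(w[sx&(w[:,2]>68)&(w[:,2]<85)],'side top')
dk=(abs(W[...,2]-10.3)<2.5)
rows=[W[v,120+np.where(dk[v,120:300])[0][0]] for v in range(115,200)]
line(np.array(rows),'deck min x edge')
cols=[W[80+np.where(dk[80:150,u])[0][0],u] for u in range(165,300)]
line(np.array(cols),'deck y+ edge')
E
```

```text
back face 18 230 dir -87.95 pt 622.8 227.9 sd 0.19 ext [619. 121.  18.] [627. 324.  30.]
back face 40 258 dir -87.94 pt 622.6 234.5 sd 0.2 ext [619. 133.  40.] [627. 325.  52.]
back face 55 282 dir -87.92 pt 623.7 206.2 sd 0.2 ext [619. 139.  55.] [626. 325.  67.]
back top 816 dir -87.93 pt 625.5 237.4 sd 2.11 ext [620. 101.  72.] [634. 325.  79.]
side face 0
side top 876 dir 8.54 pt 524.9 325.7 sd 2.05 ext [439. 310.  72.] [610. 342.  77.]
deck min x edge 49 dir -88.08 pt 397.1 253.2 sd 0.36 ext [395. 190.   8.] [400. 314.  12.]
deck y+ edge 124 dir 1.91 pt 507.8 344.6 sd 0.36 ext [414. 341.   8.] [600. 348.  12.]
```

>>> send_rows --targets '[[[0,0,0.0278,-0.0117,-0.231,0,-1],[0,0,0.0278,-0.0117,-0.231,0,-1],[0,0,0.0278,-0.0117,-0.231,0,-1],[0,0,0.0278,-0.0117,-0.231,0,-1],[0,0,0.0278,-0.0117,-0.231,0,-1],[0,0,0.0278,-0.0117,-0.231,0,-1],[0,0,0.0278,-0.0117,-0.231,0,-1],[0,0,0.0278,-0.0117,-0.231,0,-1],[0,0,0.0278,-0.0117,-0.231,0,-1],[0,0,0.0278,-0.0117,-0.231,0,-1],[0,0,0.0278,-0.0117,-0.231,0,-1],[0,0,0.0278,-0.0117,-0.231,0,-1]]]'

```text
time_s: 4.1
ee_pos: [510.3, -296.4, 262.2]
ee_rot: [180.0, 0.0, 124.2]
force: [0.6, 0.6, 0.0]
gripper_width: 91.1
gripper_force: 0.0
```

>>> send_rows --targets '[[[0,0,0,0,0,0,-1],[0,0,0,0,0,0,-1]]]'

```text
time_s: 4.3
ee_pos: [510.2, -295.5, 261.6]
ee_rot: [180.0, -0.1, 123.9]
force: [0.3, 0.9, -0.2]
gripper_width: 91.2
gripper_force: 0.0
```

```bash
cat > look.py <<'E'
from h import *
s=env.state(); P=pose('wrist',s); im,d=optics.grab_frame('wrist')
print(s['time_s'],s['ee_pos'],s['ee_rot'],s['force'])
for n in ['square_grip','square_vertex','mat_top']:
    z={'square_grip':50,'square_vertex':14,'mat_top':4}[n]
    r=optics.place_of('wrist',n); print(n,[(np.round(q['at'],1).tolist(),round(q['conf'],2), at_z(P,q['at'],z).round(1)) for q in r[:3]])
K,k1,R,t=P
v,u=np.mgrid[:384,:512]; q=cv2.undistortPoints(np.stack([u,v],-1).reshape(-1,1,2).astype(float),K,np.array([k1,0,0,0,0.]))[:,0]
X=np.c_[q,np.ones(len(q))]*d.reshape(-1,1); W=((X-t)@R); W[d.ravel()==0]=np.nan
w=W[~np.isnan(W[:,0])]
np.savez('mat',im=im,W=W)
near=lambda a,b:w[(w[:,2]>a)&(w[:,2]<b)&(abs(w[:,0]-486)<130)&(abs(w[:,1]+259)<130)]
for nm,a,b in (('legs',21,27),('grip top',66,82)):
    p=near(a,b)
    if len(p)<5: print(nm,len(p)); continue
    rect=cv2.minAreaRect(p[:,:2].astype(np.float32)); print(nm,len(p),'z',np.median(p[:,2]),'rect',rect,'mean',p.mean(0))
cv2.imwrite('pics/w2.png',im[...,::-1])
E
python3 look.py
```

```text
4.3 [ 510.24896365 -295.45683623  261.60481936] [ 1.79983726e+02 -7.45726348e-02  1.23929586e+02] [ 0.29140826  0.90437019 -0.24057537]
square_grip [([250.4, 126.2], 0.94, array([ 481., -252.,   50.])), ([115.4, 249.0], 0.73, array([ 414.5, -507.8,   50. ])), ([61.7, 20.7], 0.57, array([ 215.3, -272.8,   50. ]))]
square_vertex [([119.8, 64.6], 0.81, array([ 287.8, -283.3,   14. ])), ([284.6, 93.3], 0.66, array([ 496.2, -190.6,   14. ]))]
mat_top []
legs 3328 z 24.648889354579165 rect ((475.5650634765625, -269.046875), (118.63739013671875, 119.91470336914062), 30.59627914428711) mean [ 479.7256143  -242.77215776   24.64090364]
grip top 658 z 76.42958555857936 rect ((478.58514404296875, -255.8335418701172), (19.89584732055664, 49.15494918823242), 30.165849685668945) mean [ 478.81595287 -255.71203243   76.39185252]
```

View pics/w2.png

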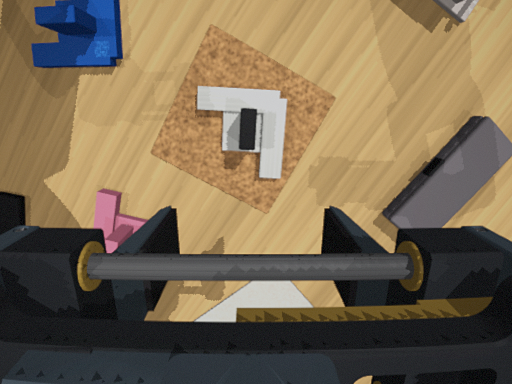

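The aluminium square lies on the mat at (245,130). The blue look-alike is at top-left and the pink one at (110,220). Leg and grip-top fits agree: grip at (479,-255.6), yaw 30.3°.

>>> send_rows --targets '[[[0,0,-0.0133,-0.0525,0.0665,-0.2,-1],[0,0,-0.0133,-0.0525,0.0665,-0.2,-1],[0,0,-0.0133,-0.0525,0.0665,-0.2,-1],[0,0,0,0,0,-0.2,-1],[0,0,0,0,0,-0.2,-1],[0,0,0,0,0,-0.1,-1],[0,0,0,0,0,-0.04,-1],[0,0,0,0,0,0,-1],[0,0,0,0,0,0,-1]]]' --grip_force 30

```text
time_s: 5.4
ee_pos: [480.0, -256.0, 35.2]
ee_rot: [179.9, 0.1, 120.4]
force: [1.3, 0.6, 0.6]
gripper_width: 91.2
gripper_force: 0.0
```

>>> send_rows --targets '[[[0,0,0,0,0,-0.005,1],[0,0,0,0,0,0,1],[0,0,0,0,0,0,1],[0,0,0,0,0,0,1],[0,0,0,0,0,0,1],[0,0,0,0,0,0,1],[0,0,0,0,0,0,1],[0,0,0,0,0,0,1]]]' --grip_force 40

```text
time_s: 6.2
ee_pos: [478.9, -256.0, 32.9]
ee_rot: [180.0, -0.0, 120.4]
force: [0.8, 0.4, 0.6]
gripper_width: 30.2
gripper_force: 0.0
```

>>> send_rows --targets '[[[0,0,0,0,0,0,1],[0,0,0,0,0,0,1],[0,0,0,0,0,0,1],[0,0,0,0,0,0,1]]]'

```text
time_s: 6.6
ee_pos: [479.0, -256.0, 33.0]
ee_rot: [180.0, 0.0, 120.4]
force: [0.4, 0.5, -0.9]
gripper_width: 19.7
gripper_force: 40.0
```

>>> send_rows --targets '[[[0,0,0,0,0,0.1,1],[0,0,0,0,0,0.1,1],[0,0,0,0,0,0.1,1],[0,0,0,0,0,0.1,1],[0,0,0,0,0,0.1,1],[0,0,0,0,0,0,1],[0,0,0,0,0,0,1]]]'

```text
time_s: 7.3
ee_pos: [478.4, -255.8, 132.3]
ee_rot: [-180.0, -0.0, 120.4]
force: [0.1, 0.2, -2.5]
gripper_width: 19.2
gripper_force: 40.0
```

```bash
cat > fa.py <<'E'
from h import *
import sys
n=int(sys.argv[1]) if len(sys.argv)>1 else 6
A=[]
for i in range(n):
    optics.grab_frame('wrist'); s=env.state(); A.append(np.r_[s['force'],s['torque'],s['ee_pos'],s['ee_rot']])
A=np.array(A); print(s['time_s'],'F',A[:,:3].mean(0).round(2),'sd',A[:,:3].std(0).round(2),'T',A[:,3:6].mean(0).round(3),'p',A[:,6:9].mean(0).round(2),'rpy',A[-1,9:].round(2),'w',s['gripper_width'],s['gripper_force'])
E
python3 fa.py 4
```

```text
7.5 F [ 0.1   0.31 -2.32] sd [0.27 0.32 0.53] T [-0.052  0.022  0.004] p [ 477.97 -255.48  131.56] rpy [-1.7992e+02 -1.4000e-01  1.2038e+02] w 20.141930421584874 39.999282360076904
```

>>> send_rows --targets '[[[0,0,-0.02625,0.0338,0.2148,0.0075,1],[0,0,-0.02625,0.0338,0.2148,0.0075,1],[0,0,-0.02625,0.0338,0.2148,0.0075,1],[0,0,-0.02625,0.0338,0.2148,0.0075,1],[0,0,-0.02625,0.0338,0.2148,0.0075,1],[0,0,-0.02625,0.0338,0.2148,0.0075,1],[0,0,-0.02625,0.0338,0.2148,0.0075,1],[0,0,-0.02625,0.0338,0.2148,0.0075,1],[0,0,-0.02625,0.0338,0.2148,0.0075,1],[0,0,-0.02625,0.0338,0.2148,0.0075,1],[0,0,-0.02625,0.0338,0.2148,0.0075,1],[0,0,-0.02625,0.0338,0.2148,0.0075,1]]]'

```text
time_s: 8.7
ee_pos: [559.6, 261.2, 149.9]
ee_rot: [-179.9, 0.1, 92.0]
force: [0.1, -0.3, -2.8]
gripper_width: 20.2
gripper_force: 40.0
```

>>> send_rows --targets '[[[0,0,0,0,0,0,1],[0,0,0,0,0,0,1]]]'

```text
time_s: 8.9
ee_pos: [559.3, 260.1, 149.6]
ee_rot: [-179.9, 0.1, 92.2]
force: [0.2, -0.6, -2.9]
gripper_width: 20.0
gripper_force: 40.0
```

```bash
cat > tl.py <<'E'
from h import *
s=env.state(); P=pose('wrist',s); im,d=optics.grab_frame('wrist'); print(s['time_s'],s['ee_pos'],s['ee_rot'],s['force'])
K,k1,R,t=P
v,u=np.mgrid[:384,:512]; q=cv2.undistortPoints(np.stack([u,v],-1).reshape(-1,1,2).astype(float),K,np.array([k1,0,0,0,0.]))[:,0]
X=np.c_[q,np.ones(len(q))]*d.reshape(-1,1); W=((X-t)@R); W[d.ravel()==0]=np.nan
w=W[~np.isnan(W[:,0])]; zo=s['ee_pos'][2]
a=np.radians(2.03); E=np.array([[np.cos(a),-np.sin(a)],[np.sin(a),np.cos(a)]])
wt=np.c_[w[:,:2]@E,w[:,2]]
def fit(p,nm):
    if len(p)<10: print(nm,len(p)); return
    for _ in range(6):
        vx,vy,x0,y0=cv2.fitLine(p[:,:2].astype(np.float32),cv2.DIST_HUBER,0,.01,.01).ravel(); r=(p[:,:2]-[x0,y0])@[-vy,vx]; p=p[abs(r)<max(2*np.median(abs(r)),.5)]
    print(nm,len(p),'ang',np.degrees(np.arctan2(vy,vx)).round(2),'pt',x0.round(1),y0.round(1),'sd',r.std().round(2),p.min(0).round(1),p.max(0).round(1))
X0,Y0,Z=wt.T
fit(wt[(X0>622)&(X0<640)&(Y0<300)&(Y0>100)&(Z>18)&(Z<70)],'back')
fit(wt[(Y0>285)&(Y0<325)&(X0>440)&(X0<615)&(Z>18)&(Z<68)],'sideface')
st=wt[(Y0>280)&(Y0<330)&(X0>440)&(X0<625)&(Z>70)&(Z<80)]
lo=[];hi=[]
for x in range(445,620,4):
    g=st[abs(st[:,0]-x)<2]
    if len(g)>3: lo.append([x,g[:,1].min()]);hi.append([x,g[:,1].max()])
for n,l in(('top inner',lo),('top outer',hi)):
    if len(l)>3: c=np.polyfit(*np.array(l).T,1); print(n,len(l),'ang',np.degrees(np.arctan(c[0])).round(2),'at hinge 630.5',np.polyval(c,630.5).round(1))
ct=np.array(s['ee_pos'][:2])@E; print('TCP tier',ct)
lg=wt[(abs(Z-(zo-29+20))<3)&(abs(X0-ct[0])<90)&(abs(Y0-ct[1])<90)]
if len(lg)>20: r=cv2.minAreaRect(lg[:,:2].astype(np.float32)); print('legs',len(lg),r, lg.max(0),np.median(lg[:,2]))
cv2.imwrite('pics/w3.png',im[...,::-1])
E
python3 tl.py
```

```text
8.9 [559.31187321 260.14107448 149.60885561] [-1.79876385e+02  8.13356062e-02  9.21724241e+01] [ 0.15177142 -0.58502675 -2.85506944]
back 388 ang 89.72 pt 630.7 286.2 sd 0.16 [630.2 267.2  18.3] [631.1 300.   69.9]
sideface 0
top inner 43 ang 6.29 at hinge 630.5 313.5
top outer 43 ang 6.24 at hinge 630.5 320.9
TCP tier [568.17577631 240.16543749]
legs 9908 ((557.87353515625, 264.45806884765625), (52.97157669067383, 120.33932495117188), 89.86830139160156) [618.00841299 290.84013892 143.43315804] 141.186373495958
```

View pics/w3.png

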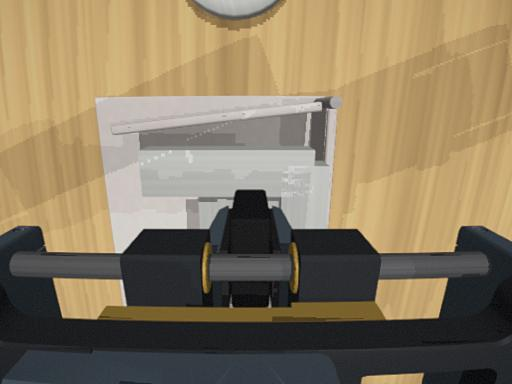

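The held square sits inside the tier. Its second leg is along row ~150 with about 8 mm clear to the leaning side, and there are about 12 mm to the back plate. I'll lower it to 3 mm above the deck.

>>> send_rows --targets '[[[0,0,0,0,0,-0.125,1],[0,0,0,0,0,-0.125,1],[0,0,0,0,0,-0.125,1],[0,0,0,0,0,-0.125,1],[0,0,0,0,0,-0.038,1],[0,0,0,0,0,0,1],[0,0,0,0,0,0,1]]]'

```text
time_s: 9.65
ee_pos: [560.8, 259.3, 44.4]
ee_rot: [179.9, -0.0, 92.0]
force: [-0.0, 0.1, -2.9]
gripper_width: 19.8
gripper_force: 40.0
```

```bash
python3 fa.py 6
```

```text
9.95 F [ 0.07 -0.35 -2.37] sd [0.46 0.56 0.38] T [-0.093  0.062 -0.022] p [560.79 259.74  44.68] rpy [ 1.7991e+02 -3.0000e-02  9.2040e+01] w 19.93448279976808 39.99930739402771
```

>>> send_rows --targets '[[[0,0,0,0.01,0.00035,-0.01,1],[0,0,0,0.01,0.00035,0,1],[0,0,0,0.01,0.00035,0,1],[0,0,0,0.01,0.00035,0,1],[0,0,0,0,0,0,1],[0,0,0,0,0,0,1]]]'

```text
time_s: 10.55
ee_pos: [568.0, 259.8, 41.3]
ee_rot: [-180.0, 0.0, 92.0]
force: [0.2, -0.0, -2.1]
gripper_width: 20.3
gripper_force: 40.0
```

>>> send_rows --targets '[[[0,0,0,0.005,0,0,1],[0,0,0,0,0,0,1],[0,0,0,0,0,0,1]]]'

```text
time_s: 10.85
ee_pos: [569.0, 259.8, 41.4]
ee_rot: [180.0, 0.0, 92.0]
force: [0.0, 0.3, -2.1]
gripper_width: 19.8
gripper_force: 40.0
```

>>> send_rows --targets '[[[0,0,0,0.005,0,0,1],[0,0,0,0,0,0,1],[0,0,0,0,0,0,1]]]'

```text
time_s: 11.15
ee_pos: [570.0, 259.9, 41.4]
ee_rot: [180.0, -0.0, 92.0]
force: [-1.4, 0.0, -1.4]
gripper_width: 19.9
gripper_force: 40.0
```

>>> send_rows --targets '[[[0,0,0,0.004,0,0,1],[0,0,0,0,0,0,1],[0,0,0,0,0,0,1]]]'

```text
time_s: 11.45
ee_pos: [570.8, 259.9, 41.4]
ee_rot: [180.0, 0.0, 92.0]
force: [-0.2, -0.1, -2.5]
gripper_width: 19.9
gripper_force: 40.0
```

>>> send_rows --targets '[[[0,0,0,0.004,0,0,1],[0,0,0,0,0,0,1],[0,0,0,0,0,0,1]]]'

```text
time_s: 11.75
ee_pos: [571.6, 259.9, 41.4]
ee_rot: [180.0, -0.0, 92.0]
force: [0.7, 0.1, -2.2]
gripper_width: 19.7
gripper_force: 40.0
```

>>> send_rows --targets '[[[0,0,0,0.003,0,0,1],[0,0,0,0,0,0,1],[0,0,0,0,0,0,1]]]'

```text
time_s: 12.05
ee_pos: [572.2, 259.8, 41.3]
ee_rot: [180.0, 0.0, 92.0]
force: [-0.2, -0.3, -2.4]
gripper_width: 19.7
gripper_force: 40.0
```

>>> send_rows --targets '[[[0,0,0,0.003,0,0,1],[0,0,0,0,0,0,1],[0,0,0,0,0,0,1]]]'

```text
time_s: 12.35
ee_pos: [572.4, 259.8, 41.4]
ee_rot: [-180.0, 0.0, 92.0]
force: [-1.5, 0.9, -1.7]
gripper_width: 20.2
gripper_force: 40.0
```

>>> send_rows --targets '[[[0,0,0,0.002,0,0,1],[0,0,0,0,0,0,1],[0,0,0,0,0,0,1]]]'

```text
time_s: 12.65
ee_pos: [572.5, 259.8, 41.4]
ee_rot: [-179.9, 0.0, 92.0]
force: [-4.8, 0.6, 0.0]
gripper_width: 19.9
gripper_force: 40.0
```

```bash
python3 fa.py 5
```

```text
12.9 F [-5.47  0.01  1.29] sd [0.6  0.34 0.44] T [0.025 0.968 0.206] p [572.45 259.78  41.34] rpy [-1.7992e+02  1.0000e-02  9.2040e+01] w 19.498136575106304 40.00183045864105
```

>>> send_rows --targets '[[[0,0,0,-0.0015,0,0.002,1],[0,0,0,-0.00035,0.01,0,1],[0,0,0,-0.00035,0.01,0,1],[0,0,0,-0.00035,0.01,0,1],[0,0,0,-0.00035,0.01,0,1],[0,0,0,0,0,0,1],[0,0,0,0,0,0,1]]]'

```text
time_s: 13.6
ee_pos: [572.1, 267.8, 41.4]
ee_rot: [-179.9, 0.0, 92.0]
force: [-4.4, -1.7, -3.4]
gripper_width: 19.6
gripper_force: 40.0
```

>>> send_rows --targets '[[[0,0,0,-0.00018,0.005,0,1],[0,0,0,-0.00018,0.005,0,1],[0,0,0,0,0,0,1],[0,0,0,0,0,0,1]]]'

```text
time_s: 14.0
ee_pos: [572.1, 269.5, 41.6]
ee_rot: [-179.9, 0.0, 92.0]
force: [-4.3, -3.0, -2.1]
gripper_width: 19.7
gripper_force: 40.0
```

```bash
python3 fa.py 4
```

```text
14.2 F [-4.24 -2.93 -2.66] sd [0.31 0.15 0.52] T [-0.678  1.062  0.039] p [572.09 269.54  41.61] rpy [-1.7994e+02  3.0000e-02  9.2040e+01] w 20.200007761235398 39.99948978424072
```

>>> send_rows --targets '[[[0,0,0,-0.00018,0.005,0,1],[0,0,0,-0.00018,0.005,0,1],[0,0,0,0,0,0,1],[0,0,0,0,0,0,1]]]'

```text
time_s: 14.6
ee_pos: [572.1, 270.9, 41.7]
ee_rot: [-179.9, 0.1, 92.1]
force: [-4.0, -5.4, -2.0]
gripper_width: 19.9
gripper_force: 40.0
```

>>> send_rows --targets '[[[0,0,0,-0.00018,0.005,0,1],[0,0,0,-0.00018,0.005,0,1],[0,0,0,0,0,0,1]]]'

```text
time_s: 14.9
ee_pos: [572.0, 273.0, 41.7]
ee_rot: [-179.9, 0.1, 92.1]
force: [-4.9, -4.6, -2.8]
gripper_width: 20.0
gripper_force: 40.0
```

>>> send_rows --targets '[[[0,0,0,-0.00018,0.005,0,1],[0,0,0,-0.00018,0.005,0,1],[0,0,0,0,0,0,1]]]'

```text
time_s: 15.2
ee_pos: [571.9, 275.1, 41.7]
ee_rot: [-179.9, 0.1, 92.1]
force: [-5.2, -3.5, -1.9]
gripper_width: 20.0
gripper_force: 40.0
```

>>> send_rows --targets '[[[0,0,0,-0.00018,0.005,0,1],[0,0,0,-0.00018,0.005,0,1],[0,0,0,0,0,0,1]]]'

```text
time_s: 15.5
ee_pos: [571.8, 277.1, 41.6]
ee_rot: [-179.9, 0.1, 92.1]
force: [-4.4, -4.3, -2.5]
gripper_width: 19.5
gripper_force: 40.0
```

>>> send_rows --targets '[[[0,0,0,-0.00018,0.005,0,1],[0,0,0,-0.00018,0.005,0,1],[0,0,0,0,0,0,1]]]'

```text
time_s: 15.8
ee_pos: [571.8, 279.1, 41.6]
ee_rot: [-179.9, 0.1, 92.1]
force: [-5.0, -3.8, -2.5]
gripper_width: 20.1
gripper_force: 40.0
```

>>> send_rows --targets '[[[0,0,0,-0.00018,0.005,0,1],[0,0,0,0,0,0,1],[0,0,0,0,0,0,1]]]'

```text
time_s: 16.1
ee_pos: [571.7, 280.1, 41.6]
ee_rot: [-179.9, 0.1, 92.1]
force: [-4.8, -4.0, -2.5]
gripper_width: 19.7
gripper_force: 40.0
```

```bash
python3 fa.py 3; python3 tl.py
```

```text
16.25 F [-4.13 -3.74 -2.31] sd [0.17 0.32 0.3 ] T [-0.951  0.979  0.216] p [571.72 280.05  41.62] rpy [-1.7994e+02  9.0000e-02  9.2080e+01] w 20.107857808077934 40.001311898231506
16.25 [571.70408153 280.04873649  41.60798807] [-1.79940565e+02  9.29251363e-02  9.20827127e+01] [-4.08896187 -3.58099339 -1.90425612]
back 1123 ang -89.95 pt 630.9 283.2 sd 0.19 [630.4 257.6  24.1] [631.4 300.   70. ]
sideface 4876 ang -0.67 pt 563.7 294.5 sd 5.58 [510.9 285.   30.8] [615.  304.2  67.7]
top inner 42 ang -2.4 at hinge 630.5 302.6
top outer 42 ang 1.92 at hinge 630.5 321.7
TCP tier [581.26539206 259.62163941]
legs 8629 ((566.37841796875, 285.668212890625), (144.24462890625, 67.0819091796875), 4.852633953094482) [635.40491997 325.19002181  35.59876571] 33.18981953662229
```

>>> send_rows --targets '[[[0,0,0,-0.00018,0.005,0,1],[0,0,0,-0.00018,0.005,0,1],[0,0,0,0,0,0,1]]]'

```text
time_s: 16.6
ee_pos: [571.7, 282.1, 41.6]
ee_rot: [-179.9, 0.1, 92.1]
force: [-4.3, -3.9, -2.7]
gripper_width: 19.6
gripper_force: 40.0
```

>>> send_rows --targets '[[[0,0,0,-0.0001,0.003,0,1],[0,0,0,0,0,0,1],[0,0,0,0,0,0,1]]]'

```text
time_s: 16.9
ee_pos: [571.6, 282.6, 41.6]
ee_rot: [-179.9, 0.1, 92.1]
force: [-4.4, -4.0, -2.4]
gripper_width: 19.9
gripper_force: 40.0
```

>>> send_rows --targets '[[[0,0,0,-0.0001,0.003,0,1],[0,0,0,0,0,0,1],[0,0,0,0,0,0,1]]]'

```text
time_s: 17.2
ee_pos: [571.6, 283.2, 41.6]
ee_rot: [-179.9, 0.1, 92.1]
force: [-4.6, -4.2, -2.1]
gripper_width: 20.0
gripper_force: 40.0
```

>>> send_rows --targets '[[[0,0,0,-0.0001,0.003,0,1],[0,0,0,0,0,0,1],[0,0,0,0,0,0,1]]]'

```text
time_s: 17.5
ee_pos: [571.6, 283.7, 41.6]
ee_rot: [-179.9, 0.1, 92.1]
force: [-4.9, -3.6, -1.8]
gripper_width: 19.6
gripper_force: 40.0
```

>>> send_rows --targets '[[[0,0,0,-0.0001,0.002,0,1],[0,0,0,0,0,0,1],[0,0,0,0,0,0,1]]]'

```text
time_s: 17.8
ee_pos: [571.6, 283.8, 41.7]
ee_rot: [-179.9, 0.1, 92.1]
force: [-4.3, -5.1, -2.6]
gripper_width: 20.0
gripper_force: 40.0
```

>>> send_rows --targets '[[[0,0,0,-0.0001,0.002,0,1],[0,0,0,0,0,0,1],[0,0,0,0,0,0,1]]]'

```text
time_s: 18.1
ee_pos: [571.6, 283.8, 41.7]
ee_rot: [-179.9, 0.2, 92.1]
force: [-4.5, -6.9, -0.8]
gripper_width: 20.0
gripper_force: 40.0
```

Resistance has risen sharply at the predicted depth, so the legs are flush. A slight increase on both faces, then hold.

>>> send_rows --targets '[[[0,0,0,0.0008,0.0008,0,1],[0,0,0,0,0,0,1],[0,0,0,0,0,0,1],[0,0,0,0,0,0,1]]]'

```text
time_s: 18.5
ee_pos: [571.6, 283.8, 41.7]
ee_rot: [-179.9, 0.2, 92.1]
force: [-4.1, -5.7, -1.3]
gripper_width: 19.7
gripper_force: 40.0
```

```bash
python3 fa.py 6; python3 tl.py | grep -E "top|back|TCP"
```

```text
18.8 F [-5.04 -6.99 -0.91] sd [0.61 0.4  0.88] T [-1.449  0.961  0.084] p [571.57 283.8   41.71] rpy [-179.91    0.19   92.09] w 19.696394899069382 40.00044286251068
back 980 ang -89.97 pt 630.9 284.9 sd 0.19 [630.4 261.3  31.5] [631.4 300.   70. ]
top inner 42 ang -8.6 at hinge 630.5 291.3
top outer 42 ang 0.16 at hinge 630.5 321.8
TCP tier [581.26308344 263.37225629]
```

The side's top edge is now at 0.16°, so it is square, with about 5 N on the back and 7 N on the side. Holding.

>>> send_rows --targets '[[[0,0,0,0.0008,0.0005,0,1],[0,0,0,0,0,0,1],[0,0,0,0,0,0,1],[0,0,0,0,0,0,1],[0,0,0,0,0,0,1],[0,0,0,0,0,0,1],[0,0,0,0,0,0,1],[0,0,0,0,0,0,1],[0,0,0,0,0,0,1],[0,0,0,0,0,0,1],[0,0,0,0,0,0,1],[0,0,0,0,0,0,1]]]'

```text
time_s: 20.05
ee_pos: [571.6, 283.8, 41.7]
ee_rot: [-179.9, 0.2, 92.1]
force: [-5.3, -7.2, -0.1]
gripper_width: 19.8
gripper_force: 40.0
```

>>> send_rows --targets '[[[0,0,0,0,0,0,1],[0,0,0,0,0,0,1],[0,0,0,0,0,0,1],[0,0,0,0,0,0,1],[0,0,0,0,0,0,1],[0,0,0,0,0,0,1],[0,0,0,0,0,0,1],[0,0,0,0,0,0,1],[0,0,0,0,0,0,1],[0,0,0,0,0,0,1],[0,0,0,0,0,0,1],[0,0,0,0,0,0,1]]]'

```text
time_s: 21.25
ee_pos: [571.6, 283.8, 41.7]
ee_rot: [-179.9, 0.2, 92.1]
force: [-5.0, -7.2, -0.7]
gripper_width: 19.9
gripper_force: 40.0
```

```bash
python3 fa.py 6; python3 tl.py | grep -E "outer|TCP"
```

```text
21.55 F [-4.72 -6.85 -0.78] sd [0.46 0.19 0.5 ] T [-1.499  1.007  0.078] p [571.57 283.8   41.72] rpy [-179.9     0.2    92.09] w 19.98911646760624 40.000362396240234
top outer 42 ang 0.16 at hinge 630.5 321.8
TCP tier [581.28199646 263.39465672]
```

To leave margin for friction I'll raise the back force a little and hold again.

>>> send_rows --targets '[[[0,0,0,0.0015,0.0005,0,1],[0,0,0,0,0,0,1],[0,0,0,0,0,0,1],[0,0,0,0,0,0,1],[0,0,0,0,0,0,1]]]'

```text
time_s: 22.1
ee_pos: [571.6, 283.8, 41.7]
ee_rot: [-179.9, 0.2, 92.1]
force: [-6.9, -7.1, -0.5]
gripper_width: 19.8
gripper_force: 40.0
```

```bash
python3 fa.py 6
```

```text
22.4 F [-5.91 -7.73 -0.39] sd [0.61 0.45 0.6 ] T [-1.507  1.069  0.083] p [571.59 283.81  41.75] rpy [-179.86    0.21   92.08] w 19.318007828693577 40.000396370887756
```

>>> send_rows --targets '[[[0,0,0,0.0015,0,0,1],[0,0,0,0,0,0,1],[0,0,0,0,0,0,1],[0,0,0,0,0,0,1],[0,0,0,0,0,0,1],[0,0,0,0,0,0,1],[0,0,0,0,0,0,1],[0,0,0,0,0,0,1],[0,0,0,0,0,0,1],[0,0,0,0,0,0,1],[0,0,0,0,0,0,1],[0,0,0,0,0,0,1]]]'

```text
time_s: 23.6
ee_pos: [571.6, 283.8, 41.8]
ee_rot: [-179.8, 0.2, 92.1]
force: [-7.7, -7.3, 0.3]
gripper_width: 19.9
gripper_force: 40.0
```

>>> send_rows --targets '[[[0,0,0,0,0,0,1],[0,0,0,0,0,0,1],[0,0,0,0,0,0,1],[0,0,0,0,0,0,1],[0,0,0,0,0,0,1],[0,0,0,0,0,0,1],[0,0,0,0,0,0,1],[0,0,0,0,0,0,1],[0,0,0,0,0,0,1],[0,0,0,0,0,0,1],[0,0,0,0,0,0,1],[0,0,0,0,0,0,1]]]'

```text
time_s: 24.8
ee_pos: [571.6, 283.8, 41.7]
ee_rot: [-179.8, 0.2, 92.1]
force: [-7.2, -7.0, 0.3]
gripper_width: 19.8
gripper_force: 40.0
```

```bash
python3 fa.py 5; python3 tl.py | grep -E "outer|TCP"
```

```text
25.05 F [-6.34 -7.32  0.2 ] sd [0.3  0.33 0.53] T [-1.495  1.179  0.079] p [571.59 283.81  41.76] rpy [-179.83    0.21   92.08] w 19.500710134026367 40.00057876110077
top outer 42 ang 0.15 at hinge 630.5 321.8
TCP tier [581.31137379 263.38458332]
```

Flush and square, with about 6 N on the back and 7 N on the side. Now I'll withdraw diagonally and lift.

>>> send_rows --targets '[[[0,0,0,-0.003,-0.005,0,1],[0,0,0,-0.008,-0.01,0,1],[0,0,0,-0.02,-0.02,0,1],[0,0,0,-0.02,-0.02,0,1],[0,0,0,-0.024,-0.02,0,1],[0,0,0,0,0,0.05,1],[0,0,0,0,0,0.12,1],[0,0,0,0,0,0.14,1],[0,0,0,0,0,0.14,1],[0,0,0,0,0,0.1,1],[0,0,0,0,0,0,1],[0,0,0,0,0,0,1]]]'

```text
time_s: 26.3
ee_pos: [557.9, 270.8, 152.1]
ee_rot: [179.9, -0.0, 92.0]
force: [0.6, -0.1, -2.7]
gripper_width: 19.2
gripper_force: 40.0
```

```bash
python3 tl.py
```

```text
26.3 [557.93938531 270.83849711 152.06669514] [ 1.79937777e+02 -2.48596942e-02  9.20335867e+01] [ 0.55889994 -0.11998068 -2.70276328]
back 240 ang 89.96 pt 630.7 290.6 sd 0.18 [630.2 277.6  18.5] [631.1 299.9  69.7]
sideface 0
top inner 43 ang 0.01 at hinge 630.5 314.2
top outer 43 ang 0.06 at hinge 630.5 321.2
TCP tier [567.18308212 250.90476392]
legs 9910 ((556.9967651367188, 275.0952453613281), (52.85121536254883, 120.25605010986328), 89.98221588134766) [617.11706508 301.53456442 145.96412061] 143.6936663877915
```

The side stays square at about 0.05°. Returning to the mat.

>>> send_rows --targets '[[[0,0,0.02625,-0.0329,-0.2195,0,1],[0,0,0.02625,-0.0329,-0.2195,0,1],[0,0,0.02625,-0.0329,-0.2195,0,1],[0,0,0.02625,-0.0329,-0.2195,0,1],[0,0,0.02625,-0.0329,-0.2195,0,1],[0,0,0.02625,-0.0329,-0.2195,0,1],[0,0,0.02625,-0.0329,-0.2195,0,1],[0,0,0.02625,-0.0329,-0.2195,0,1],[0,0,0.02625,-0.0329,-0.2195,0,1],[0,0,0.02625,-0.0329,-0.2195,0,1],[0,0,0.02625,-0.0329,-0.2195,0,1],[0,0,0.02625,-0.0329,-0.2195,0,1]]]'

```text
time_s: 27.55
ee_pos: [477.6, -257.3, 150.2]
ee_rot: [-179.9, -0.1, 120.5]
force: [0.3, -0.0, -2.3]
gripper_width: 20.0
gripper_force: 40.0
```

>>> send_rows --targets '[[[0,0,0,0,0,0,1],[0,0,0,0,0,-0.15,1],[0,0,0,0,0,-0.15,1],[0,0,0,0,0,-0.15,1],[0,0,0,0,0,-0.08,1],[0,0,0,0,0,-0.03,1],[0,0,0,0,0,0,1],[0,0,0,0,0,0,1]]]'

```text
time_s: 28.35
ee_pos: [479.5, -255.9, 40.3]
ee_rot: [180.0, 0.0, 120.4]
force: [0.6, -0.5, -2.1]
gripper_width: 19.9
gripper_force: 40.0
```

>>> send_rows --targets '[[[0,0,0,0,0,-0.015,1],[0,0,0,0,0,-0.01,1],[0,0,0,0,0,-0.005,1],[0,0,0,0,0,0,1],[0,0,0,0,0,0,1]]]'

```text
time_s: 28.85
ee_pos: [479.0, -256.1, 33.9]
ee_rot: [180.0, 0.0, 120.4]
force: [-0.6, -0.3, -2.4]
gripper_width: 20.2
gripper_force: 40.0
```

```bash
python3 fa.py 4
```

```text
29.05 F [-0.05  0.07 -2.49] sd [0.21 0.47 0.44] T [-0.054  0.038 -0.039] p [ 478.99 -256.04   33.88] rpy [1.7999e+02 1.0000e-02 1.2038e+02] w 19.87289437007495 39.99930739402771
```

>>> send_rows --targets '[[[0,0,0,0,0,-0.003,1],[0,0,0,0,0,-0.003,1],[0,0,0,0,0,0,1],[0,0,0,0,0,0,1]]]'

```text
time_s: 29.45
ee_pos: [479.0, -256.1, 32.9]
ee_rot: [180.0, 0.0, 120.4]
force: [0.9, 0.6, 2.1]
gripper_width: 19.8
gripper_force: 40.0
```

>>> send_rows --targets '[[[0,0,0,0,0,0,-1],[0,0,0,0,0,0,-1],[0,0,0,0,0,0,-1],[0,0,0,0,0,0,-1],[0,0,0,0,0,0,-1],[0,0,0,0,0,0,-1],[0,0,0,0,0,0,-1],[0,0,0,0,0,0,-1],[0,0,0,0,0,0,-1],[0,0,0,0,0,0,-1]]]'

```text
time_s: 30.45
ee_pos: [478.9, -256.0, 32.6]
ee_rot: [180.0, -0.0, 120.4]
force: [0.4, -1.2, 0.2]
gripper_width: 91.0
gripper_force: 0.0
```

>>> send_rows --targets '[[[0,0,0,0,0,0.05,-1],[0,0,0,0,0,0.1,-1],[0,0,0,0,0,0.2,-1],[0,0,0,0.05,-0.05,0.2,-1],[0,0,0,0.05,-0.07,0.2,-1],[0,0,0,0.055,-0.08,0.2,-1],[0,0,0,0,0,0.18,-1],[0,0,0,0,0,0,-1],[0,0,0,0,0,0,-1]]]'

```text
time_s: 31.35
ee_pos: [510.0, -296.1, 259.8]
ee_rot: [179.9, 0.1, 120.4]
force: [-0.1, 0.1, -0.6]
gripper_width: 91.1
gripper_force: 0.0
```

```bash
sed -i 's/w2.png/w4.png/' look.py; python3 look.py; python3 - <<'E'
from h import *
f=np.load('mat.npz'); W=f['W'].reshape(384,512,3); im=f['im'].astype(int)
m=(abs(W[...,2]-4.5)<3)&(im[...,0]-im[...,2]>50)&(abs(W[...,0]-470)<140)&(abs(W[...,1]+260)<140)&(im[...,0]<im[...,2]*2.4)
optics.grab_frame('top'); optics.grab_frame('scene')
for c in('top','scene','wrist'):
    P=pose(c)
    for n in ('mat_top','coaster','lamp_base','pencil_case'):
        try: print(c,n,[(round(q['conf'],2),at_z(P,q['at'],4).round()) for q in optics.place_of(c,n)[:2]])
        except ValueError as e: pass
E
```

```text
31.35 [ 509.95792846 -296.05318955  259.79594822] [1.79937746e+02 1.05397760e-01 1.20379536e+02] [-0.07858934  0.05014968 -0.60386031]
square_grip [([244.3, 126.0], 0.75, array([ 477., -255.,   50.])), ([58.7, 33.5], 0.66, array([ 221.7, -271. ,   50. ]))]
square_vertex [([116.9, 72.2], 0.89, array([ 291. , -281.4,   14. ])), ([280.0, 88.4], 0.88, array([ 494.1, -189. ,   14. ]))]
mat_top [([441.8, 165.0], 0.4, array([ 765.5, -153.8,    4. ]))]
legs 3396 z 24.62972367691148 rect ((474.20953369140625, -269.40985107421875), (119.59292602539062, 118.63562774658203), 30.224002838134766) mean [ 478.7165201  -243.18471168   24.61625268]
grip top 675 z 76.46037449489012 rect ((477.89788818359375, -256.56298828125), (19.481849670410156, 48.57759475708008), 30.36479377746582) mean [ 478.30294549 -256.0757172    76.40301774]
top mat_top [(0.71, array([ 468., -280.,    4.]))]
top coaster [(0.57, array([489.,  90.,   4.])), (0.49, array([490.,  89.,   4.]))]
top lamp_base [(0.95, array([550., 485.,   4.]))]
top pencil_case [(0.7, array([ 771., -153.,    4.]))]
scene mat_top [(0.97, array([ 475., -245.,    4.]))]
scene coaster [(0.92, array([486.,  89.,   4.])), (0.57, array([492.,  88.,   4.]))]
scene lamp_base [(0.61, array([546., 478.,   4.]))]
scene pencil_case [(0.89, array([ 785., -148.,    4.]))]
wrist mat_top [(0.4, array([ 764., -154.,    4.]))]
wrist coaster []
wrist lamp_base []
wrist pencil_case [(0.55, array([ 768., -152.,    4.]))]
```

View pics/w4.png

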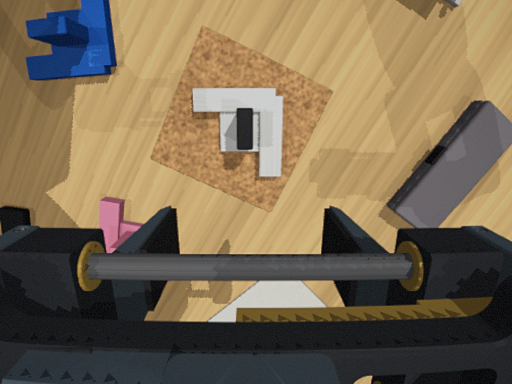

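The square lies flat at (243,130), near the middle of the mat, and the gripper is clear. The side is square, so I'm handing in.

```bash
python3 -c "
from workcell import env
print(env.job_done())"
```

```text
the job is handed in; nothing more can be done
None
```

Handed in at about 32 s (no verdict returned): I pressed the square flush in the corner for over 2 s at about 6–7 N on each face, left the side within about 0.1° of square, and laid the square flat near the mat's centre with the gripper clear.

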